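# Hold a laser lens barrel pressed into a sprung V-block

### The job

First take the steel clamp bar off the V-block and lay it flat and lengthwise in the long compartment of the grey parts tray, and let go of it. Then take the lens barrel from its black rest, seat it centred in the V-block so that it lies in both jaws, and press it down gently until the sprung V has sunk about half of its 10 mm travel, never down to its stop. Finish while still holding the barrel pressed there, bearing on both sloping sides of the V; leave everything else where it is.

Things in the scene. Friction and masses are not known exactly. Their poses are not given: they have to be found in the camera images.
- bar: Plain steel clamp bar, 110 x 18 x 12 mm (x, y, z), 0.18 kg, with two dark bolt holes. Origin at its centre, x along its length. It starts lying flat on top of one jaw of the V-block, across the groove, its middle near the groove: 18 mm bar on a 20 mm wide jaw, its centre 76 mm above the table; there is free space on both sides of the jaw to pinch its long sides from above.
- tray: Fixed grey plastic parts tray, 150 x 170 mm (x, y), floor 3 mm thick, walls 4 mm thick and 12 mm high above the table. A wall along x parts it into one long compartment on its +y side, 142 x 88 mm inside, and on the -y side two square ones, about 69 x 70 mm each, which hold a brass ring and a nozzle. Origin at the centre of its underside, 0 mm above the table.
- tray_slot (a point): Centre of the inner floor of the tray's long compartment, 3 mm above the table; axes as the tray's (x along the compartment). The bar's centre lies 6 mm above it when the bar lies flat there.
- barrel: Cylindrical aluminium lens barrel with dark rings and glass ends, diameter 30 mm, length 110 mm, about 0.18 kg. Origin at its centre, x along its axis. It starts lying in the rest, axis 37 mm above the table; grasp it across its middle.
- rest: Fixed black plastic rest, base plate 130 x 60 x 8 mm, with two V cradles 12 mm wide at 43 mm either side of its middle, 74 mm free between them. Origin at the centre of its underside, x along the barrel's axis.
- vee_base: Fixed dark steel base of the V-block, 130 x 94 x 12 mm, origin at the centre of its underside, x along the groove. Over it a sprung carriage: plate 104 x 70 mm, top 38 mm above the table, with two jaws, each 20 mm along x and 64 mm across, centred 37 mm either side of the middle (54 mm free between), tops 70 mm above the table. 90 degree V, 44 mm wide at the top, 22 mm deep.
- vee_seat (a point): Point of the sprung carriage (sinks with it) where the centre of the barrel lies when it is fully seated and centred, 69 mm above the table when up; x along the groove, z up.
- vee (a joint): Travel of the sprung carriage: 0 is up, grows downward to the stop at 0.010 m. It starts up. It begins to move at about 5 N downward and takes about 1.5 N more for each further mm (about 12 N at half travel).
- lens_ring: Bystander: brass ring, diameter 38 mm, 8 mm high, in a square compartment of the tray. Origin under its centre.
- nozzle: Bystander: conical brass nozzle, diameter 28 mm, 24 mm high, in the other square compartment. Origin under its centre.
- tape: Bystander: black roll of tape, diameter 84 mm, 24 mm high. Origin under its centre.
- duster: Bystander: grey and black spray can, diameter 56 mm, 170 mm high. Origin under its centre.
- jar: Bystander: small amber jar with white lid, diameter 44 mm, 50 mm high. Origin under its centre.
- brush: Bystander: brush lying on the table beyond the fixtures, handle along its x.
- screwdriver: Bystander: screwdriver lying on the table beyond the fixtures, handle along its x.
Not all that is in view belongs to the job. Leave any orange look-alike of the vee_base alone.

How it is judged:
By the outcome, as a careful person would: the job done as asked, in the order asked, and still so for the second after the job is handed in, while the arm keeps its last pose, push and grip.
It also fails if it takes over 72 s, if anything falls off the work surface, if the arm or the gripper's body presses on something with over 40 N, if the wrist force passes 120 N, or if a joint passes its speed limit or range.

### The arm

A 7-joint arm with a two-finger parallel gripper is mounted at the origin on the work surface. World frame = base frame: x ahead of the robot, y to its left, z up, the work surface at z = 0. Lengths are in mm, angles in degrees, forces in N, time in s.
With the tool pointing down it reaches from about 400 to 925 mm from the base axis. Payload 4.1 kg.
Tool frame: the origin (TCP) lies between the finger pads; the fingertips stand 22 mm ahead of it and the grasp point (between the pads) lies 3 mm ahead of it; z points along the fingers, y is the direction in which the jaws open and shut (so a half turn about z gives the same grasp; the last joint's range is limited). The gripper opens to 85 mm and grips with 20 to 120 N. Pads are 22 mm wide; open, the fingers measure 114 mm over their backs; the gripper's body (76 mm by 85 mm) begins 54 mm behind the grasp point. The pads swing forward as they close: fully open they stand 13 mm farther back than shut.
Start: joints at [-71.276, 22.827, 2.584, 88.041, -1.071, 69.15, -2.905], TCP at [268.465, 592.002, 253.347] pointing down, gripper open.
Joint ranges: [-161.44, 161.44], [-28.35, 127.94], [-78.24, 83.42], [0, 140.83], [-78.03, 258.03], [13.02, 114.36], [-168.23, 168.23]. Speed limits (degrees/s): [147.25, 147.25, 180, 180, 180, 180, 180].

### API

Orientations are given as a 3x3 rotation matrix whose columns are the frame's x, y, z axes.
In Python, from station import * gives the robot as it stands.
- The arm moves only by the tool send_rows, never from a script. Its argument "steps" is one flat list of numbers, 4 for each row, row after row: the shift along the tool's x, y, z scaled (see below), then the turn about the tool's z scaled (see below). A call has 1 to 8 rows; each row shifts and turns the commanded pose from where the row before left it, along the tool's axes as they then stand; what a row does not reach is not made up. The controller multiplies each number of a shift by 75 mm and each number of a turn by 360 degrees. A row lasts 1/12 s, in which the tool goes at most 41.7 mm and 7.16 degrees, less where a joint would pass 70% of its speed; a pose out of reach is approached as far as the arm can. A call with a number of a shift or a turn outside -1 to 1 is refused whole. A call with a gripper value outside its range is refused whole. "gripper" is the opening, from -1 (shut) to 1 (fully open), so that 0 is half open, set as the call begins (left out, the last holds). The fingers move at their own pace and stop on an object; "squeeze" is the grip in N (left out, the last holds). Time passes only in rows, so rows that do not move let the fingers close. It gives the time, the measured TCP pose, the force and the opening at its end, in the units of the state.
- get_obs(): the state, without advancing time (a new reading comes with each control period).
- read_camera(name): name is "side" or "top"; returns a dict with "img" (400x640x3 uint8, red, green, blue), "z_map" (400x640 float32, mm along the optical axis (not along the pixel's ray), 0 where there is no reading), "K" (3x3 intrinsics, pixels), "dist_coeffs" ([k1, k2, p1, p2, k3] as OpenCV has them; the pictures are not rectified), "extrinsics" (4x4, takes a point from world to camera coordinates). Camera axes: x right, y down, z forward; pixel columns grow to the right and rows downward; lengths in mm; the calibration is good to about 2 mm. A picture is of the moment at which its call begins.
- close_job(): hands the job in, once; it reports no verdict.
The state is a dict: "time": time; "joints": joint angles; "qd": joint speeds; "joint_efforts": joint torques, N m; "tool_pos": TCP position; "tcp_rot": TCP orientation; "ft_force": force on the tool from outside, world axes, zero at the start; "moment": the same for the moment, N m; "opening": opening from 0.0 (shut) to 1.0 (fully open).
Only numpy, scipy, OpenCV 4.12 (cv2) and the standard library are available. Lean on these libraries where they do the work, as an engineer would, in place of code of your own. Each camera call takes 0.05 s, during which the arm holds its last target. There are 200 camera calls.

## Working session

There is one attempt and no reset: what is moved stays moved. The work goes in short steps, Python scripts to look and compute and a tool call to move; the robot and the scene stay as the last step left them, time stands still between calls to the robot, and variables do not carry over. Pictures are saved under pics/ and viewed, about 8 in all and at most 12, crops included, and the job is handed in when it is done.

Besides the shell and the picture viewer there is one more tool, called as name(argument=value, ...) on one line, values as JSON. send_rows: Moves the arm, as the interface text tells. Shifts and turns lie within -1 to 1; 1 stands for 75 mm of shift or 360 degrees of turn. Its arguments: {"type":"object","properties":{"steps":{"type":"array","items":{"type":"number"}},"gripper":{"type":"number"},"squeeze":{"type":"number"}},"required":["steps"]}

```bash
mkdir -p pics
cat > h.py <<'E'
from station import *
import numpy as np, cv2
def cam(n):
    c=read_camera(n); c['E']=np.array(c['extrinsics']); c['K']=np.array(c['K'],float); c['D']=np.array(c['dist_coeffs'],float); return c
def cloud(c):
    h,w=c['z_map'].shape
    uv=np.stack(np.meshgrid(np.arange(w),np.arange(h)),-1).reshape(-1,1,2).astype(np.float64)
    n=cv2.undistortPoints(uv,c['K'],c['D']).reshape(-1,2)
    z=c['z_map'].reshape(-1,1)
    p=np.hstack([n*z,z]); R=c['E'][:3,:3]; t=c['E'][:3,3]
    P=((p-t)@R).reshape(h,w,3); P[c['z_map']<=0]=np.nan; return P
def ray(c,uv,z):
    n=cv2.undistortPoints(np.array(uv,float).reshape(-1,1,2),c['K'],c['D']).reshape(-1,2)
    R=c['E'][:3,:3]; o=-R.T@c['E'][:3,3]; d=np.hstack([n,np.ones((len(n),1))])@R
    return o+d*((z-o[2])/d[:,2])[:,None]
def save(c,f,crop=None,s=1):
    im=c['img'][...,::-1]
    if crop: u0,v0,u1,v1=crop; im=im[v0:v1,u0:u1]
    cv2.imwrite('pics/'+f,cv2.resize(im,None,fx=s,fy=s,interpolation=cv2.INTER_CUBIC))
E
python3 - <<'E'
from h import *
o=get_obs(); print({k:np.round(v,2).tolist() for k,v in o.items()})
for n in('top','side'):
    c=cam(n); save(c,n+'0.png'); np.savez(n+'.npz',**c)
    print(n,c['K'].round(1).tolist(),c['E'].round(3).tolist())
E
```

```text
{'time': 0.0, 'joints': [-71.27, 22.87, 2.58, 88.12, -1.07, 69.15, -2.91], 'qd': [0.03, 0.02, 0.07, 0.05, 0.01, 0.07, -0.02], 'joint_efforts': [0.0, -47.51, 1.36, -25.42, 0.01, 0.01, -0.0], 'tool_pos': [268.24, 591.41, 252.25], 'tcp_rot': [[-0.91, 0.41, -0.0], [0.41, 0.91, -0.0], [-0.0, -0.0, -1.0]], 'ft_force': [-0.52, -0.4, -0.14], 'moment': [-0.01, 0.01, 0.04], 'opening': 1.0}
top [[517.5, 0.0, 324.7], [0.0, 517.5, 197.6], [0.0, 0.0, 1.0]] [[-0.007, -1.0, -0.008, -82.309], [-0.998, 0.008, -0.059, 555.741], [0.059, 0.007, -0.998, 1426.92], [0.0, 0.0, 0.0, 1.0]]
side [[449.1, 0.0, 315.7], [0.0, 449.1, 194.6], [0.0, 0.0, 1.0]] [[0.999, -0.037, 0.02, -546.913], [-0.011, -0.694, -0.719, 14.428], [0.04, 0.719, -0.694, 1463.648], [0.0, 0.0, 0.0, 1.0]]
```

View pics/top0.png

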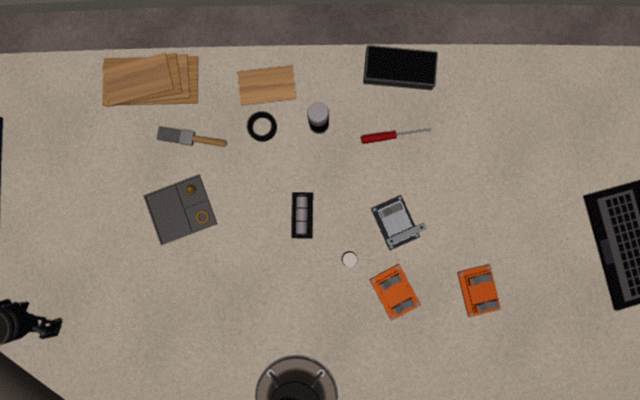

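View pics/side0.png

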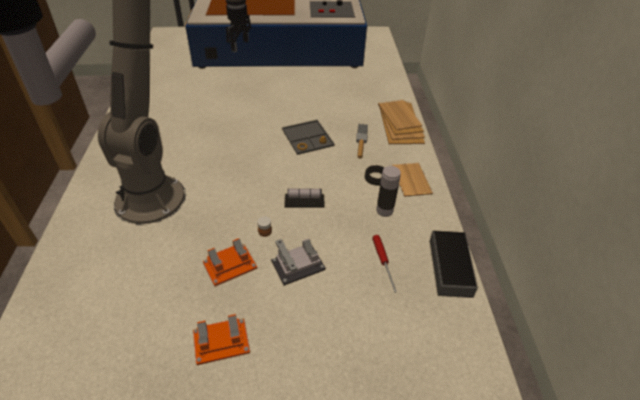

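Candidates for the V-block: the dark one at top (398,222), and two orange look-alikes at (395,291) and (479,290), so I choose the dark one. The bar is at (406,236) on its near jaw, the barrel at (302,215) in its black rest, and the tray at (180,209). Next is a close crop with measurements.

Run:
```python
from h import *
T=[]
for n in('top','side'):
    c=dict(np.load(n+'.npz')); c['P']=cloud(c); T.append(c)
t,s=T
a=cv2.resize(t['img'][185:260,360:440][...,::-1],None,fx=5,fy=5,interpolation=cv2.INTER_CUBIC)
b=cv2.resize(s['img'][225:290,260:340][...,::-1],None,fx=5,fy=5,interpolation=cv2.INTER_CUBIC)
im=np.zeros((375,800,3),np.uint8); im[:,:400]=a; im[:325,400:]=b; cv2.imwrite('pics/vee.png',im)
def rect(p,lab):
    r=cv2.minAreaRect(p[:,:2].astype(np.float32)); print(lab,len(p),np.round(r[0],1),np.round(r[1],1),round(r[2],1),'med z',np.median(p[:,2]).round(1),'mean',p.mean(0).round(1))
for c,n in((t,'top'),(s,'side')):
    P=c['P'].reshape(-1,3)
    # table check
    m=np.isfinite(P[:,0]); P=P[m]
    def reg(x0,x1,y0,y1,z0,z1): return P[(P[:,0]>x0)&(P[:,0]<x1)&(P[:,1]>y0)&(P[:,1]<y1)&(P[:,2]>z0)&(P[:,2]<z1)]
    print(n,'table z',np.median(reg(300,700,-600,600,-15,15)[:,2]))
    c0=ray(t,[(398,222),(406,236),(302,215),(180,209)],40); 
    if n=='top': print(c0.round(0))
    v=c0[0]; rect(reg(v[0]-90,v[0]+90,v[1]-100,v[1]+100,6,100),'vee all'); rect(reg(v[0]-90,v[0]+90,v[1]-100,v[1]+100,60,74),'tops'); rect(reg(v[0]-90,v[0]+90,v[1]-100,v[1]+100,75,100),'bar')
    v=c0[2]; rect(reg(v[0]-90,v[0]+90,v[1]-60,v[1]+60,6,100),'rest all'); rect(reg(v[0]-90,v[0]+90,v[1]-60,v[1]+60,44,100),'barrel')
    v=c0[3]; rect(reg(v[0]-140,v[0]+140,v[1]-140,v[1]+140,6,60),'tray')
```

```text
top table z -0.3508658893437377
[[ 485. -287.   40.]
 [ 447. -308.   40.]
 [ 506.  -24.   40.]
 [ 525.  313.   40.]]
vee all 1674 [ 487.  -286.6] [175.7 196.3] 0.7 med z 37.0 mean [ 485.2 -280.6   39. ]
tops 117 [ 492.4 -282.4] [85.8 95.5] 17.4 med z 65.6 mean [ 512.2 -270.5   65.8]
bar 285 [ 453.5 -302.2] [ 18.4 110. ] 23.7 med z 80.8 mean [ 453.3 -301.7   81.2]
rest all 872 [502.7 -22.7] [171.4 108.3] 0.8 med z 38.4 mean [507.3 -22.6  30.1]
barrel 378 [509.1 -21.7] [ 27.5 109.1] 89.7 med z 49.5 mean [508.6 -21.9  49.6]
tray 967 [525.4 313.5] [278.3 279.5] 89.9 med z 9.6 mean [530.4 311.6  10.5]
side table z 2.3693033750741845
vee all 1572 [ 485.2 -285.9] [198.4 176.6] 89.9 med z 39.2 mean [ 482.3 -297.4   40.4]
tops 135 [ 490.  -292.5] [94.7 95.2] 22.8 med z 66.5 mean [ 504.7 -275.1   66.4]
bar 253 [ 458.6 -294.9] [ 83.2 103.4] 51.0 med z 83.4 mean [ 454.1 -304.9   83.1]
rest all 728 [505.5 -32.8] [171.4 100.8] 2.8 med z 16.4 mean [507.2 -31.8  27.5]
barrel 226 [508.  -22.9] [ 31.2 109.3] 87.3 med z 51.9 mean [506.9 -26.7  51.4]
tray 982 [526.2 313.2] [279.7 276.5] 89.4 med z 8.7 mean [527.5 314.8  10.3]
```

View pics/vee.png

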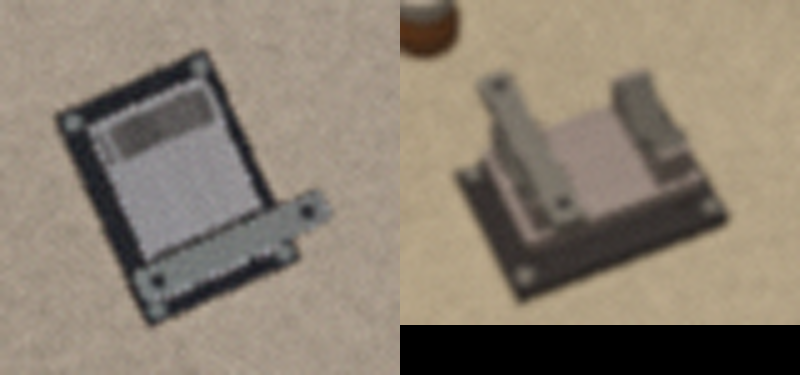

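Run:
```python
from h import *
t=dict(np.load('top.npz')); s=dict(np.load('side.npz'))
for n,c in(('top',t),('side',s)):
    P=cloud(c); z=P[...,2]
    lab=cv2.cvtColor(c['img'],cv2.COLOR_RGB2LAB).astype(int); 
    tb=np.median(lab[150:260,100:500].reshape(-1,3),0)
    d=np.abs(lab-tb).sum(-1)
    m=(d>24).astype(np.uint8)
    # contour rects in top image, cast on planes
    if n=='top':
        for name,uv,h in(('vee base',(396,215),12),('tray',(180,209),12),('rest',(302,215),8)):
            k,L=cv2.connectedComponents(m); l=L[uv[1]-3,uv[0]]
            cs,_=cv2.findContours((L==l).astype(np.uint8),cv2.RETR_EXTERNAL,cv2.CHAIN_APPROX_NONE)
            q=ray(c,cs[0].reshape(-1,2),h)
            r=cv2.minAreaRect(q[:,:2].astype(np.float32)); print(name,[np.round(x,1) for x in r])
    F=P.reshape(-1,3); F=F[np.isfinite(F[:,0])]
    th=np.deg2rad(23.7)
    def near(cx,cy,th,hx,hy,z0,z1):
        d=F[:,:2]-[cx,cy]; R=np.array([[np.cos(th),-np.sin(th)],[np.sin(th),np.cos(th)]]); l=d@R
        k=(abs(l[:,0])<hx)&(abs(l[:,1])<hy)&(F[:,2]>z0)&(F[:,2]<z1); return F[k],l[k]
    for nm,a in (('jaw',(487,-287,th,75,60,64,74)),('bar',(454,-302,th,30,65,76,90)),('plate',(487,-287,th,60,50,33,43)),('barrel',(508,-22,0,70,22,40,60)),('tray rim',(525,313,np.deg2rad(17),90,100,9,18)),('tray floor',(525,313,np.deg2rad(17),90,100,1.5,5))):
        p,l=near(*a)
        r=cv2.minAreaRect(p[:,:2].astype(np.float32)); print(n,nm,len(p),[np.round(x,1) for x in r],'loc mean',l.mean(0).round(1),'2-98%',np.percentile(l,[2,98],axis=0).round(1).tolist())
    if n=='top':
        p,l=near(508,-22,0,70,22,46,60); pc=np.linalg.svd(p[:,:2]-p[:,:2].mean(0))[2][0]; print('barrel ax',np.rad2deg(np.arctan2(pc[1],pc[0])),'n')
```

```text
vee base [array([ 490.3, -293.5]), array([131.9, 122.1]), np.float64(23.6)]
tray [array([525.8, 321.9]), array([154.1, 174.4]), np.float64(20.3)]
rest [array([507.4, -22.4]), array([ 61.8, 128.9]), np.float64(89.7)]
top jaw 78 [array([ 492.4, -282.4]), array([85.8, 95.5]), np.float64(17.4)] loc mean [29.7  5.4] 2-98% [[-29.3, -26.2], [47.4, 44.6]]
top bar 280 [array([ 453.5, -302.2]), array([ 18.4, 110. ]), np.float64(23.7)] loc mean [-0.5  0.7] 2-98% [[-9.4, -52.8], [8.2, 53.0]]
top plate 515 [array([ 485.3, -282. ]), array([104.2,  70.4]), np.float64(23.4)] loc mean [3.5 5.7] 2-98% [[-50.3, -28.5], [51.6, 39.4]]
top barrel 426 [array([509.2, -21.6]), array([ 27.7, 109.3]), np.float64(89.7)] loc mean [0.7 0.2] 2-98% [[-53.3, -13.4], [54.2, 14.2]]
top tray rim 480 [array([526. , 322.7]), array([151.8, 172.4]), np.float64(20.5)] loc mean [ 3.2 -3.3] 2-98% [[-73.0, -77.3], [80.5, 96.0]]
top tray floor 1285 [array([524.8, 313. ]), array([179.5, 199.5]), np.float64(17.1)] loc mean [-0.8  6.3] 2-98% [[-83.8, -94.4], [82.6, 92.2]]
barrel ax 178.49303055265386 n
side jaw 97 [array([ 490. , -292.5]), array([94.7, 95.2]), np.float64(22.8)] loc mean [23.4  2.3] 2-98% [[-46.0, -51.9], [47.7, 37.2]]
side bar 249 [array([ 453.2, -301.7]), array([ 19.2, 111.9]), np.float64(22.8)] loc mean [-1.2 -2.5] 2-98% [[-9.5, -53.8], [8.2, 53.6]]
side plate 397 [array([ 485. , -281.8]), array([104.3,  73.7]), np.float64(23.2)] loc mean [-0.   1.6] 2-98% [[-51.0, -29.8], [44.6, 40.8]]
side barrel 261 [array([508. , -22.9]), array([ 31.3, 109.4]), np.float64(87.4)] loc mean [-0.7 -5.7] 2-98% [[-53.9, -15.3], [54.2, 12.6]]
side tray rim 405 [array([521. , 323.5]), array([169.5, 176.3]), np.float64(18.4)] loc mean [ 4.1 -2.6] 2-98% [[-72.0, -76.1], [81.1, 97.3]]
side tray floor 436 [array([525. , 312.9]), array([179.7, 198.8]), np.float64(17.2)] loc mean [-7.5 -8.5] 2-98% [[-86.7, -98.3], [87.7, 95.9]]
```

Fits: the groove runs through (485,-282) at 23.4°, and the bar is at (453.5,-302) with its width at 23.5°. The barrel is at (509,-22) along x, and the tray at (526,322.5) turned 20.4°, which puts the slot at (513,357). First I turn to the bar's width direction.

Add to h.py:
```python
def go(x,y,z,yaw=None):
    "print total units from the measured pose to a target; yaw = world angle of tool y (mod 180)"
    o=get_obs(); R=np.array(o['tcp_rot']); p=np.array(o['tool_pos'])
    d=R.T@(np.array([x,y,z])-p); a=np.rad2deg(np.arctan2(R[1,1],R[0,1]))
    t=0 if yaw is None else ((a-yaw+90)%180-90)
    print('pos',p.round(1),'yaw',a.round(2),'zdown',R[:,2].round(3),'units',(d/75).round(3),'turn',round(t/360,4),'F',np.round(o['ft_force'],1),'open',round(o['opening']*85,1),'t',o['time'],'j7',np.round(o['joints'][6],0))
```

```text
(no output)
```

send_rows(steps=[-0.4,-0.4,0,0,-0.4,-0.4,0,0,-0.4,-0.4,0,0,-0.4,-0.4,0,0,-0.4,-0.4,0,0,-0.4,-0.4,0,0,-0.4,-0.4,0,0,-0.4,-0.4,0,0], gripper=-0.06)

```text
time: 0.77
tool_pos: [385.9, 277.8, 253.1]
tcp_rot: [[-0.911, 0.413, -0.0], [0.413, 0.911, -0.0], [0.0, -0.0, -1.0]]
ft_force: [1.2, -0.2, 0.5]
opening: 0.474
```

send_rows(steps=[-0.2,-0.2,0,0.0145,-0.2,-0.2,0,0.0145,-0.2,-0.2,0,0.0145,-0.2,-0.2,0,0.0145,-0.2,-0.2,0,0.0145,-0.2,-0.2,0,0.0145,-0.2,-0.2,0,0.0145,-0.2,-0.2,0,0.0145])

```text
time: 1.43
tool_pos: [392.3, 112.8, 253.0]
tcp_rot: [[-0.4, 0.917, -0.0], [0.917, 0.4, -0.0], [-0.0, -0.0, -1.0]]
ft_force: [0.3, -0.4, -0.1]
opening: 0.468
```

```bash
python3 -c "
from h import *
go(453.5,-302,150,23.5)"
```

```text
pos [392.3 112.8 253. ] yaw 23.56 zdown [-0. -0. -1.] units [-5.396 -1.461  1.375] turn 0.0002 F [ 0.3 -0.4 -0.1] open 39.8 t 1.4333 j7 0.0
```

send_rows(steps=[-0.4,0,0,0,-0.4,0,0,0,-0.4,-0.1,0,0,-0.4,-0.1,0,0,-0.4,-0.1,0,0,-0.4,-0.1,0,0,-0.4,-0.15,0,0,-0.4,-0.15,0,0])

```text
time: 2.1
tool_pos: [441.3, -128.0, 253.2]
tcp_rot: [[-0.405, 0.914, 0.0], [0.914, 0.405, 0.0], [0.0, 0.0, -1.0]]
ft_force: [-0.1, -0.0, -0.5]
opening: 0.47
```

send_rows(steps=[-0.4,-0.15,0,0,-0.4,-0.15,0.1,0,-0.4,-0.15,0.2,0,-0.4,-0.15,0.3,0,-0.4,-0.16,0.3,0,-0.2,0,0.3,0,0,0,0.17,0,0,0,0,0])

```text
time: 2.77
tool_pos: [453.9, -299.5, 147.3]
tcp_rot: [[-0.403, 0.915, -0.007], [0.915, 0.403, 0.003], [0.005, -0.005, -1.0]]
ft_force: [-0.4, 0.8, 0.2]
opening: 0.464
```

Run:
```python
from h import *
go(453.5,-302,95,23.5)
s=cam('side');t=cam('top'); 
a=cv2.resize(s['img'][190:280,250:340][...,::-1],None,fx=6,fy=6,interpolation=cv2.INTER_CUBIC); cv2.imwrite('pics/hover.png',a)
P=cloud(s).reshape(-1,3); P=P[np.isfinite(P[:,0])]
o=get_obs()['tool_pos']; th=np.deg2rad(23.5)
l=(P[:,:2]-o[:2])@np.array([[np.cos(th),-np.sin(th)],[np.sin(th),np.cos(th)]])
k=(abs(l[:,0])<60)&(abs(l[:,1])<16)&(P[:,2]>95)&(P[:,2]<190)
for q in range(95,190,5):
    m=k&(P[:,2]>=q)&(P[:,2]<q+5); 
    if m.sum(): print(q,m.sum(),np.percentile(l[m,0],[0,50,100]).round(0),np.percentile(l[m,1],[0,100]).round(0))
```

```text
pos [ 453.9 -299.5  147.3] yaw 23.76 zdown [-0.007  0.003 -1.   ] units [-0.032 -0.015  0.697] turn 0.0007 F [-0.4  0.8  0.2] open 39.5 t 2.7667 j7 70.0
125 2 [-27.  -4.  20.] [-3.  7.]
130 9 [-30.  19.  25.] [-11.  -1.]
135 14 [-28.  20.  32.] [-12.   5.]
140 18 [-35. -24.  29.] [-12.   7.]
145 18 [-34.  19.  32.] [-15.   6.]
150 20 [-35. -21.  31.] [-11.   5.]
155 15 [-35.  18.  32.] [-12.  11.]
160 15 [-34.  19.  31.] [-14.  13.]
165 15 [-34.  20.  27.] [-11.   8.]
170 21 [-38.  21.  45.] [-15.   8.]
175 38 [-50.  21.  50.] [-14.  13.]
180 71 [-53. -25.  51.] [-15.  10.]
185 40 [-54.  28.  55.] [-14.  12.]
```

View pics/hover.png

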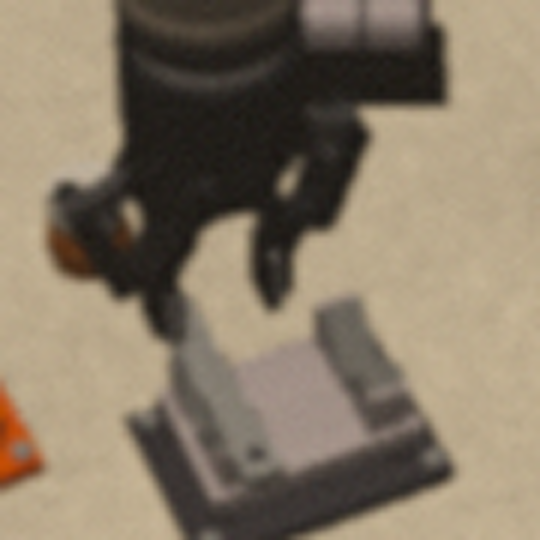

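The hover view shows the fingers straddling the bar, which is centred between them at about ±20 mm. The tips sit about 20 mm ahead of the TCP. I'll go down to TCP z 95 and pinch.

send_rows(steps=[-0.03,-0.015,0.2,0,0,0,0.2,0,0,0,0.2,0,0,0,0.1,0,0,0,0,0,0,0,0,0])

```text
time: 3.37
tool_pos: [456.8, -302.5, 99.0]
tcp_rot: [[-0.406, 0.914, 0.001], [0.914, 0.406, 0.0], [-0.0, 0.001, -1.0]]
ft_force: [-0.6, -0.2, 1.3]
opening: 0.468
```

send_rows(steps=[0,0,0,0,0,0,0,0,0,0,0,0,0,0,0,0,0,0,0,0,0,0,0,0], gripper=-1, squeeze=40)

```text
time: 3.87
tool_pos: [456.7, -303.5, 98.6]
tcp_rot: [[-0.404, 0.915, 0.002], [0.915, 0.404, -0.001], [-0.001, 0.001, -1.0]]
ft_force: [1.6, -0.0, 4.5]
opening: 0.194
```

Opening about 17 mm, so it is on the bar, but TCP z of 98.6 is a shallow grip. I'll regrip 3.5 mm lower.

send_rows(steps=[0,0,0,0,0,0,0,0,0,0,0,0,0,0,0.045,0,0,0,0,0,0,0,0,0], gripper=-0.3)

```text
time: 4.37
tool_pos: [455.7, -302.8, 94.1]
tcp_rot: [[-0.404, 0.915, -0.001], [0.915, 0.404, 0.001], [0.001, -0.001, -1.0]]
ft_force: [-0.4, 0.1, -0.4]
opening: 0.347
```

send_rows(steps=[0,0,0,0,0,0,0,0,0,0,0,0,0,0,0,0,0,0,0,0,0,0,0,0], gripper=-1, squeeze=50)

```text
time: 4.87
tool_pos: [456.0, -303.1, 94.7]
tcp_rot: [[-0.404, 0.915, 0.0], [0.915, 0.404, 0.0], [0.0, 0.0, -1.0]]
ft_force: [-0.6, 0.2, 0.4]
opening: 0.19
```

send_rows(steps=[0,0,-0.1,0,0,0,-0.2,0,0,0,-0.3,0,0,0,-0.4,0,0,0,-0.4,0,0,0,-0.2,0,0,0,0,0])

```text
time: 5.45
tool_pos: [457.8, -304.8, 218.5]
tcp_rot: [[-0.404, 0.915, 0.007], [0.915, 0.404, -0.003], [-0.006, 0.005, -1.0]]
ft_force: [0.2, -1.3, -2.1]
opening: 0.193
```

```bash
python3 -c "
from h import *
go(513,357,180,90+20.4)"
```

```text
pos [ 457.8 -304.8  218.5] yaw 23.83 zdown [ 0.007 -0.003 -1.   ] units [7.777 4.235 0.494] turn -0.2405 F [ 0.2 -1.3 -2.1] open 16.4 t 5.45 j7 67.0
```

The bar is lifted (−2 N). Now carry it to the tray at height.

send_rows(steps=[0.3,0.16,0,0,0.43,0.235,0,0,0.43,0.235,0,0,0.43,0.235,0,0,0.43,0.235,0,0,0.43,0.235,0,0,0.43,0.235,0,0,0.43,0.235,0,0])

```text
time: 6.12
tool_pos: [478.2, -19.4, 213.5]
tcp_rot: [[-0.404, 0.915, -0.002], [0.915, 0.404, 0.0], [0.001, -0.002, -1.0]]
ft_force: [0.5, 0.6, -2.3]
opening: 0.193
```

send_rows(steps=[0.43,0.235,0,0,0.43,0.235,0,0,0.43,0.235,0,0,0.43,0.235,0,0,0.43,0.235,0,0,0.43,0.235,0,0,0.43,0.235,0,0,0.3,0.16,0,0])

```text
time: 6.78
tool_pos: [501.4, 264.6, 212.9]
tcp_rot: [[-0.408, 0.913, -0.002], [0.913, 0.408, 0.0], [0.001, -0.002, -1.0]]
ft_force: [-0.2, 0.7, -2.0]
opening: 0.19
```

send_rows(steps=[0,0,0,0.0185,0,0,0,0.0185,0,0,0,0.0185,0,0,0,0.0185,0,0,0,0.0185,0,0,0,0.0185,0,0,0,0.0185,0,0,0,0.0185])

```text
time: 7.45
tool_pos: [501.9, 260.0, 213.0]
tcp_rot: [[0.496, 0.868, -0.002], [0.868, -0.496, -0.002], [-0.003, -0.001, -1.0]]
ft_force: [-0.0, -0.1, -2.0]
opening: 0.188
```

send_rows(steps=[0,0,0,0.0185,0,0,0,0.0185,0,0,0,0.0185,0,0,0,0.0185,0,0,0,0.0185,0,0,0,0.0185,0,0,0,0,0,0,0,0])

```text
time: 8.12
tool_pos: [502.1, 260.2, 213.4]
tcp_rot: [[0.935, 0.355, -0.002], [0.355, -0.935, -0.002], [-0.002, 0.001, -1.0]]
ft_force: [0.3, 0.1, -1.9]
opening: 0.19
```

```bash
python3 -c "
from h import *
go(513,357,60,90+20.4)"
```

```text
pos [502.1 260.2 213.4] yaw -69.22 zdown [-0.002 -0.002 -1.   ] units [ 0.598 -1.157  2.044] turn 0.001 F [ 0.3  0.1 -1.9] open 16.1 t 8.1167 j7 -84.0
```

send_rows(steps=[0.1,-0.2,0,0,0.15,-0.29,0.1,0,0.15,-0.29,0.3,0,0.15,-0.29,0.4,0,0.05,-0.09,0.4,0,0,0,0.4,0,0,0,0.3,0,0,0,0.14,0])

```text
time: 8.78
tool_pos: [511.8, 357.9, 57.4]
tcp_rot: [[0.935, 0.355, -0.005], [0.355, -0.935, -0.003], [-0.006, 0.001, -1.0]]
ft_force: [-0.9, 0.0, -2.2]
opening: 0.194
```

send_rows(steps=[0,0,0,0,0,0,0,0])

```text
time: 8.95
tool_pos: [514.8, 358.0, 61.9]
tcp_rot: [[0.936, 0.353, 0.0], [0.353, -0.936, 0.0], [0.0, -0.0, -1.0]]
ft_force: [0.1, -0.2, -1.9]
opening: 0.188
```

Run:
```python
from h import *
go(513,357,28,90+20.4)
s=cam('side'); save(s,'tray1.png',(260,90,350,170),6)
```

```text
pos [514.8 358.   61.9] yaw -69.36 zdown [ 0.  0. -1.] units [-0.028  0.005  0.452] turn 0.0007 F [ 0.1 -0.2 -1.9] open 16.0 t 8.95 j7 -84.0
```

View pics/tray1.png

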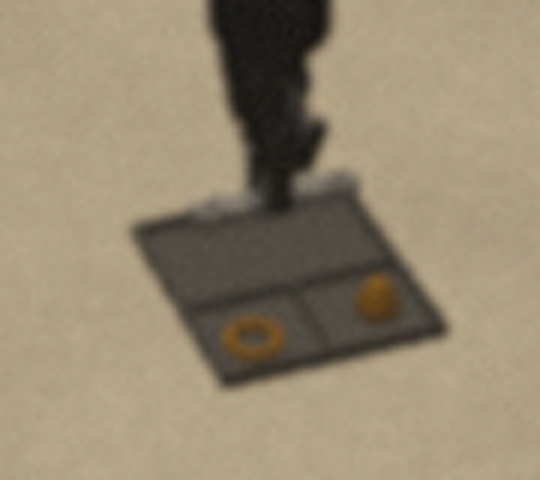

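The bar is level and parallel to the tray's long side, above the long compartment. Lower it.

send_rows(steps=[-0.02,0,0.1,0,0,0,0.15,0,0,0,0.12,0,0,0,0.05,0,0,0,0.01,0,0,0,0,0,0,0,0,0])

```text
time: 9.58
tool_pos: [513.3, 357.3, 29.6]
tcp_rot: [[0.936, 0.352, 0.0], [0.352, -0.936, 0.0], [0.0, -0.0, -1.0]]
ft_force: [-0.6, -0.1, -1.1]
opening: 0.193
```

send_rows(steps=[0,0,0.013,0,0,0,0,0,0,0,0.007,0,0,0,0,0])

```text
time: 9.92
tool_pos: [513.1, 357.3, 28.1]
tcp_rot: [[0.936, 0.352, 0.0], [0.352, -0.936, 0.0], [0.0, -0.0, -1.0]]
ft_force: [0.2, -0.4, -2.0]
opening: 0.186
```

send_rows(steps=[0,0,0.01,0,0,0,0,0,0,0,0.007,0,0,0,0,0,0,0,0,0])

```text
time: 10.33
tool_pos: [513.1, 357.3, 27.9]
tcp_rot: [[0.936, 0.352, -0.0], [0.352, -0.936, 0.001], [-0.0, -0.001, -1.0]]
ft_force: [-2.4, -0.3, 7.2]
opening: 0.193
```

Contact at +7 N. Release with a small opening, then rise.

send_rows(steps=[0,0,0,0,0,0,0,0,0,0,0,0,0,0,0,0], gripper=-0.2)

```text
time: 10.67
tool_pos: [513.1, 357.3, 26.5]
tcp_rot: [[0.936, 0.352, 0.0], [0.352, -0.936, 0.0], [0.0, 0.0, -1.0]]
ft_force: [-0.7, 0.3, -0.4]
opening: 0.397
```

send_rows(steps=[0,0,-0.1,0,0,0,-0.2,0,0,0,-0.4,0,0,0,-0.5,0,0,0,-0.5,0,0,0,-0.4,0,0,0,-0.1,0,0,0,0,0])

```text
time: 11.33
tool_pos: [515.1, 357.9, 196.1]
tcp_rot: [[0.936, 0.352, 0.006], [0.352, -0.936, 0.005], [0.007, -0.003, -1.0]]
ft_force: [0.8, 0.4, -0.5]
opening: 0.403
```

```bash
python3 -c "
from h import *
go(509,-22,180,-90)"
```

```text
pos [515.1 357.9 196.1] yaw -69.41 zdown [ 0.006  0.005 -1.   ] units [-1.859  4.714  0.189] turn 0.0572 F [ 0.8  0.4 -0.5] open 34.3 t 11.3333 j7 -89.0
```

send_rows(steps=[0,0,0,0.0145,0,0,0,0.0145,0,0,0,0.0145,0,0,0,0.0145,0,0.2,0,0,0,0.42,0,0,0,0.42,0,0,0,0.42,0,0], gripper=0.3)

```text
time: 12.0
tool_pos: [511.5, 245.0, 190.7]
tcp_rot: [[1.0, -0.002, -0.002], [-0.002, -1.0, -0.002], [-0.002, 0.002, -1.0]]
ft_force: [0.4, 0.3, 0.3]
opening: 0.654
```

send_rows(steps=[0,0.42,0,0,0,0.42,0,0,0,0.42,0,0,0,0.42,0,0,0,0.42,0,0,0,0.42,0,0,0,0.42,0,0,0,0.2,0,0])

```text
time: 12.67
tool_pos: [509.3, 6.3, 191.2]
tcp_rot: [[1.0, -0.008, -0.002], [-0.008, -1.0, -0.002], [-0.002, 0.002, -1.0]]
ft_force: [0.2, -0.1, 0.3]
opening: 0.649
```

send_rows(steps=[0,0.2,0,0,0,0.2,0,0,0,0,0,0,0,0,0,0])

```text
time: 13.0
tool_pos: [510.1, -18.9, 191.1]
tcp_rot: [[1.0, -0.006, -0.001], [-0.006, -1.0, 0.0], [-0.001, -0.0, -1.0]]
ft_force: [0.3, 0.9, 0.3]
opening: 0.651
```

Run:
```python
from h import *
go(509,-22,80,-90.3)
t=cam('top')
P=cloud(t).reshape(-1,3);P=P[np.isfinite(P[:,0])]
th=np.deg2rad(20.4);l=(P[:,:2]-[513.1,357.2])@np.array([[np.cos(th),-np.sin(th)],[np.sin(th),np.cos(th)]])
k=(abs(l[:,0])<69)&(abs(l[:,1])<41)&(P[:,2]>9)&(P[:,2]<40)
r=cv2.minAreaRect(l[k].astype(np.float32));print('bar in slot frame',k.sum(),[np.round(x,1) for x in r],np.median(P[k,2]))
```

```text
pos [510.1 -18.9 191.1] yaw -90.35 zdown [-0.001  0.    -1.   ] units [-0.012  0.042  1.482] turn -0.0001 F [0.3 0.9 0.3] open 55.4 t 13.0 j7 -74.0
bar in slot frame 248 [array([-3. , -1.6]), array([121.,  78.]), np.float64(6.9)] 13.745617388026332
```

Bar top reads at about 14 mm inside the compartment, so it is lying flat. Now descend on the barrel.

send_rows(steps=[-0.015,0.04,0.2,0,0,0,0.35,0,0,0,0.35,0,0,0,0.35,0,0,0,0.3,0,0,0,0.2,0,0,0,0.1,0,0,0,0,0])

```text
time: 13.72
tool_pos: [508.8, -19.6, 51.3]
tcp_rot: [[1.0, -0.003, -0.004], [-0.003, -1.0, -0.0], [-0.004, 0.0, -1.0]]
ft_force: [0.0, 0.4, -0.2]
opening: 0.648
```

send_rows(steps=[0,0,0.08,0,0,0,0.06,0,0,0,0.02,0,0,0,0,0,0,0,0,0])

```text
time: 14.13
tool_pos: [510.4, -20.7, 41.3]
tcp_rot: [[1.0, -0.005, 0.001], [-0.005, -1.0, 0.0], [0.001, -0.0, -1.0]]
ft_force: [0.1, 0.1, 0.6]
opening: 0.649
```

```bash
python3 -c "
from h import *
go(509,-22,40,-90.3)"
```

```text
pos [510.4 -20.7  41.3] yaw -90.27 zdown [ 0.001  0.    -1.   ] units [-0.019  0.017  0.017] turn 0.0001 F [0.1 0.1 0.6] open 55.2 t 14.1333 j7 -62.0
```

send_rows(steps=[-0.015,0.015,0.015,0,0,0,0,0,0,0,0,0,0,0,0,0], gripper=0)

```text
time: 14.47
tool_pos: [509.0, -21.9, 39.9]
tcp_rot: [[1.0, -0.005, 0.0], [-0.005, -1.0, 0.0], [0.0, -0.0, -1.0]]
ft_force: [0.7, 0.6, -0.1]
opening: 0.503
```

send_rows(steps=[0,0,0,0,0,0,0,0,0,0,0,0,0,0,0,0,0,0,0,0], gripper=-1, squeeze=60)

```text
time: 14.88
tool_pos: [509.1, -20.3, 40.2]
tcp_rot: [[1.0, -0.005, -0.0], [-0.005, -1.0, 0.003], [-0.0, -0.003, -1.0]]
ft_force: [-0.8, 3.0, 6.1]
opening: 0.331
```

send_rows(steps=[0,0,-0.05,0,0,0,-0.1,0,0,0,-0.2,0,0,0,-0.35,0,0,0,-0.4,0,0,0,-0.35,0,0,0,-0.2,0,0,0,0,0])

```text
time: 15.55
tool_pos: [511.2, -22.7, 166.8]
tcp_rot: [[1.0, -0.005, 0.007], [-0.005, -1.0, 0.001], [0.007, -0.001, -1.0]]
ft_force: [0.5, 0.3, -1.5]
opening: 0.329
```

```bash
python3 -c "
from h import *
go(485.3,-282,150,-66.6)"
```

```text
pos [511.2 -22.7 166.8] yaw -90.29 zdown [ 0.007  0.001 -1.   ] units [-0.329  3.46   0.219] turn -0.0658 F [ 0.5  0.3 -1.5] open 28.0 t 15.55 j7 -71.0
```

Barrel lifted. The V-block is free now, so I refine its pose before moving over it.

Run:
```python
from h import *
def local(F,c,th): return (F[:,:2]-c)@np.array([[np.cos(th),-np.sin(th)],[np.sin(th),np.cos(th)]])
for n in('top','side'):
    c=cam(n); np.savez(n+'2.npz',**c)
    P=cloud(c).reshape(-1,3);P=P[np.isfinite(P[:,0])]
    th=np.deg2rad(23.4); l=local(P,[485.3,-282],th)
    for nm,z0,z1,hx,hy in(('plate',34,42,60,45),('base',8,15,75,55),('jaw+',60,76,60,45),('up',30,80,60,45)):
        k=(abs(l[:,0])<hx)&(abs(l[:,1])<hy)&(P[:,2]>z0)&(P[:,2]<z1)
        if nm=='jaw+': k&=l[:,0]>0
        r=cv2.minAreaRect(P[k,:2].astype(np.float32)); print(n,nm,k.sum(),[np.round(x,1) for x in r])
    for sg in(1,-1):
        k=(abs(sg*l[:,0]-37)<8)&(abs(l[:,1])<21)&(P[:,2]>46)&(P[:,2]<70)
        # V: z=a+|y-y0| ; slices
        y=l[k,1];z=P[k,2]
        from scipy.optimize import least_squares
        s=least_squares(lambda p:p[0]+np.abs(y-p[1])-z,[48,0],loss='soft_l1'); print('V',sg,k.sum(),s.x.round(2))
    k=(abs(P[:,0]-511)<65)&(abs(P[:,1]+22)<25)&(P[:,2]>150)&(P[:,2]<190)
    print('held barrel',k.sum(),np.percentile(P[k],[1,99],axis=0).round(1).tolist())
```

```text
top plate 491 [array([ 485.2, -281.8]), array([104.3,  70.1]), np.float64(23.4)]
top base 413 [array([ 490.4, -283.4]), array([138.9, 100.3]), np.float64(23.4)]
top jaw+ 111 [array([ 519.4, -267.3]), array([19.9, 64.7]), np.float64(23.5)]
top up 982 [array([ 485.5, -282.1]), array([104.3,  71.1]), np.float64(23.8)]
V 1 84 [48.38 -0.27]
V -1 91 [47.32 -0.42]
held barrel 3 [[455.9, -38.6, 166.9], [563.1, -35.4, 171.7]]
side plate 392 [array([ 484.5, -280.8]), array([104.4,  73.7]), np.float64(23.2)]
side base 335 [array([ 485.2, -282.7]), array([130.6,  95. ]), np.float64(23.1)]
side jaw+ 107 [array([ 519.2, -267.4]), array([21.5, 66.8]), np.float64(22.5)]
side up 926 [array([ 484.6, -281.1]), array([104.3,  74.3]), np.float64(23.3)]
V 1 59 [50.37  1.17]
V -1 70 [50.04  0.95]
held barrel 308 [[454.1, -46.1, 153.2], [564.8, -16.1, 182.2]]
```

Groove centre confirmed at (485.2,-281.8), 23.4°, with the V apex within about 1 mm in both views. Move over it.

send_rows(steps=[0,0.2,0,-0.0,-0.04,0.4,0,0,-0.04,0.4,0,0,-0.04,0.4,0,0,-0.04,0.4,0,0,-0.04,0.4,0,0,-0.04,0.4,0,0,-0.04,0.4,0,0])

```text
time: 16.32
tool_pos: [485.3, -247.6, 161.4]
tcp_rot: [[1.0, -0.005, -0.004], [-0.005, -1.0, 0.001], [-0.004, -0.001, -1.0]]
ft_force: [0.7, -0.1, -1.0]
opening: 0.329
```

send_rows(steps=[-0.05,0.3,0,0,0,0.16,0,0,0,0,0,-0.0165,0,0,0,-0.0165,0,0,0,-0.0165,0,0,0,-0.0165,0,0,0,0,0,0,0,0])

```text
time: 16.98
tool_pos: [482.0, -280.9, 162.0]
tcp_rot: [[0.918, 0.396, -0.002], [0.396, -0.918, 0.001], [-0.002, -0.002, -1.0]]
ft_force: [-1.6, -0.4, -1.3]
opening: 0.33
```

```bash
python3 -c "
from h import *
go(485.2,-281.8,90,-66.6)"
```

```text
pos [ 482.  -280.9  162. ] yaw -66.68 zdown [-0.002  0.001 -1.   ] units [0.036 0.031 0.96 ] turn -0.0002 F [-1.6 -0.4 -1.3] open 28.1 t 16.9833 j7 -21.0
```

send_rows(steps=[0.035,0.03,0.1,0,0,0,0.2,0,0,0,0.25,0,0,0,0.2,0,0,0,0.15,0,0,0,0.04,0,0,0,0,0,0,0,0,0])

```text
time: 17.65
tool_pos: [486.6, -282.6, 93.2]
tcp_rot: [[0.917, 0.398, 0.0], [0.398, -0.917, -0.001], [0.0, 0.001, -1.0]]
ft_force: [0.0, 0.5, -1.6]
opening: 0.335
```

Run:
```python
from h import *
go(485.2,-281.8,73,-66.6)
s=cam('side'); save(s,'seat1.png',(255,200,345,290),6)
P=cloud(s).reshape(-1,3);P=P[np.isfinite(P[:,0])]
th=np.deg2rad(23.4);l=(P[:,:2]-[485.2,-281.8])@np.array([[np.cos(th),-np.sin(th)],[np.sin(th),np.cos(th)]])
for a,b in((-60,-28),(28,60)):
    k=(l[:,0]>a)&(l[:,0]<b)&(abs(l[:,1])<22)&(P[:,2]>78)&(P[:,2]<112)
    print(k.sum(),np.percentile(l[k],[1,99],axis=0).round(1).tolist(),np.percentile(P[k,2],[1,50,99]).round(1))
    A=np.c_[l[k,1],P[k,2],np.ones(k.sum())]; q=np.linalg.lstsq(A,-(A[:,:2]**2).sum(1),rcond=None)[0]; print('circle y,z',-q[:2]/2,'r',np.sqrt((q[:2]**2).sum()/4-q[2]))
```

```text
pos [ 486.6 -282.6   93.2] yaw -66.54 zdown [ 0.    -0.001 -1.   ] units [-0.013 -0.018  0.269] turn 0.0002 F [ 0.   0.5 -1.6] open 28.4 t 17.65 j7 -17.0
129 [[-55.5, -17.3], [-28.3, 11.9]] [ 82.5 101.9 109.9]
circle y,z [-3.01060601 94.94994672] r 12.32775424823022
73 [[33.7, -18.7], [55.0, 9.4]] [ 86.9 103.8 108.5]
circle y,z [-3.58215533 94.1409285 ] r 13.329420870194243
```

View pics/seat1.png

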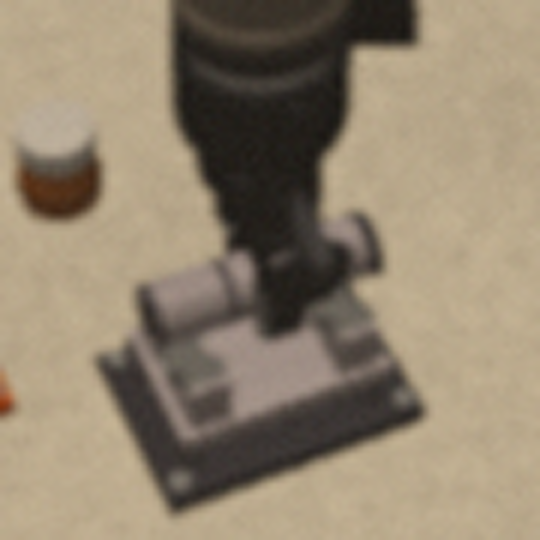

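The barrel is level, aligned with the groove and over both jaws; the fingers are between the jaws. Lower it gently.

send_rows(steps=[-0.013,-0.016,0.07,0,0,0,0.09,0,0,0,0.06,0,0,0,0.02,0,0,0,0,0,0,0,0,0])

```text
time: 18.2
tool_pos: [484.9, -281.6, 74.9]
tcp_rot: [[0.917, 0.398, -0.0], [0.398, -0.917, 0.0], [-0.0, -0.0, -1.0]]
ft_force: [-1.0, -0.8, -1.0]
opening: 0.332
```

send_rows(steps=[0,0,0.013,0,0,0,0,0,0,0,0,0])

```text
time: 18.45
tool_pos: [485.1, -281.6, 74.2]
tcp_rot: [[0.917, 0.399, 0.0], [0.399, -0.917, 0.0], [0.0, 0.0, -1.0]]
ft_force: [0.4, 0.2, -2.0]
opening: 0.331
```

send_rows(steps=[0,0,0.013,0,0,0,0,0,0,0,0,0])

```text
time: 18.7
tool_pos: [485.0, -281.4, 73.3]
tcp_rot: [[0.917, 0.399, 0.0], [0.399, -0.917, 0.001], [0.0, -0.001, -1.0]]
ft_force: [-0.8, 1.4, 1.9]
opening: 0.332
```

send_rows(steps=[0,0,0.013,0,0,0,0,0,0,0,0,0])

```text
time: 18.95
tool_pos: [485.0, -281.4, 72.3]
tcp_rot: [[0.917, 0.399, 0.0], [0.399, -0.917, 0.001], [0.0, -0.001, -1.0]]
ft_force: [-2.1, 2.1, 4.7]
opening: 0.332
```

send_rows(steps=[0,0,0.013,0,0,0,0,0,0,0,0,0])

```text
time: 19.2
tool_pos: [485.0, -281.3, 71.4]
tcp_rot: [[0.917, 0.399, 0.0], [0.399, -0.917, 0.001], [0.0, -0.001, -1.0]]
ft_force: [-2.3, 3.5, 5.0]
opening: 0.334
```

Contact came at 73.4 with a lateral force of about 4 N, so it bears on one side, about 1 mm off centre toward −y. Shift +across.

send_rows(steps=[0,-0.008,0,0,0,0,0,0,0,0,0,0])

```text
time: 19.45
tool_pos: [485.0, -281.1, 71.5]
tcp_rot: [[0.917, 0.399, 0.001], [0.399, -0.917, 0.0], [0.001, 0.0, -1.0]]
ft_force: [-1.5, 2.4, 5.5]
opening: 0.338
```

send_rows(steps=[0,-0.008,0,0,0,0,0,0,0,0,0,0])

```text
time: 19.7
tool_pos: [484.9, -281.0, 71.6]
tcp_rot: [[0.917, 0.399, 0.001], [0.399, -0.917, -0.001], [0.001, 0.001, -1.0]]
ft_force: [-0.5, 1.1, 5.6]
opening: 0.333
```

send_rows(steps=[0,-0.006,0.013,0,0,0,0,0,0,0,0.013,0,0,0,0,0,0,0,0,0])

```text
time: 20.12
tool_pos: [484.9, -281.0, 70.0]
tcp_rot: [[0.917, 0.399, 0.002], [0.399, -0.917, -0.001], [0.001, 0.002, -1.0]]
ft_force: [-0.2, 0.0, 7.2]
opening: 0.332
```

send_rows(steps=[0,0,0.013,0,0,0,0,0,0,0,0.013,0,0,0,0,0,0,0,0,0])

```text
time: 20.53
tool_pos: [484.9, -281.0, 68.3]
tcp_rot: [[0.917, 0.399, 0.002], [0.399, -0.917, -0.001], [0.001, 0.002, -1.0]]
ft_force: [-3.0, 2.2, 10.1]
opening: 0.331
```

Run:
```python
from h import *
go(485.2,-281.8,67,-66.6)
th=np.deg2rad(23.4)
for n in('side','top'):
    a=np.load(n+'2.npz'); b=cam(n)
    for c,lab in((dict(a),'before'),(b,'now')):
        P=cloud(c).reshape(-1,3);P=P[np.isfinite(P[:,0])]
        l=(P[:,:2]-[485.2,-281.8])@np.array([[np.cos(th),-np.sin(th)],[np.sin(th),np.cos(th)]])
        k=(abs(l[:,0])<48)&(l[:,1]>-33)&(l[:,1]<-24)&(P[:,2]>22)&(P[:,2]<44)
        j=(abs(abs(l[:,0])-37)<8)&(l[:,1]<-24)&(l[:,1]>-31)&(P[:,2]>52)&(P[:,2]<78)
        print(n,lab,'plate',k.sum(),np.median(P[k,2]).round(2),'jawtop',j.sum(),np.median(P[j,2]).round(2))
```

```text
pos [ 484.9 -281.    68.3] yaw -66.51 zdown [ 0.002 -0.001 -1.   ] units [-0.001  0.011  0.018] turn 0.0002 F [-3.   2.2 10.1] open 28.2 t 20.5333 j7 -16.0
side before plate 89 39.54 jawtop 47 64.75
side now plate 109 35.94 jawtop 46 61.34
top before plate 63 37.51 jawtop 29 65.45
top now plate 1 34.15 jawtop 4 62.21
```

Camera says about 3.5 mm sunk, TCP height says 3.9 and force about 4.6. One more millimetre puts it near half travel.

send_rows(steps=[0,-0.004,0.012,0,0,0,0,0,0,0,0,0,0,0,0,0,0,0,0,0])

```text
time: 21.05
tool_pos: [484.9, -280.9, 67.7]
tcp_rot: [[0.917, 0.399, 0.002], [0.399, -0.917, -0.001], [0.001, 0.002, -1.0]]
ft_force: [-2.3, 1.6, 10.5]
opening: 0.335
```

Run:
```python
from h import *
th=np.deg2rad(23.4); F=[];Z=[]
def m(c):
    P=cloud(c).reshape(-1,3);P=P[np.isfinite(P[:,0])]
    l=(P[:,:2]-[485.2,-281.8])@np.array([[np.cos(th),-np.sin(th)],[np.sin(th),np.cos(th)]])
    k=(abs(l[:,0])<48)&(l[:,1]>-33)&(l[:,1]<-24)&(P[:,2]>22)&(P[:,2]<44)
    j=(abs(abs(l[:,0])-37)<8)&(l[:,1]<-24)&(l[:,1]>-31)&(P[:,2]>52)&(P[:,2]<78)
    return [np.median(P[k,2]),np.median(P[j,2])]
print('before',m(dict(np.load('side2.npz'))))
for i in range(6):
    c=cam('side'); Z.append(m(c)); o=get_obs(); F.append(list(o['ft_force'])+list(o['moment'])+list(o['tool_pos']))
print(np.mean(Z,0),np.mean(F,0).round(2)); go(485,-281,67)
t=cam('top')
a=cv2.resize(c['img'][210:280,255:335][...,::-1],(400,350),interpolation=cv2.INTER_CUBIC)
b=cv2.resize(t['img'][170:240,140:220][...,::-1],(400,350),interpolation=cv2.INTER_CUBIC)
cv2.imwrite('pics/end.png',np.hstack([a,b]))
```

```text
before [np.float64(39.54072290917588), np.float64(64.74510391455247)]
[34.94536251 60.7687808 ] [-2.4200e+00  1.0100e+00  1.0720e+01  3.1000e-01  3.5000e-01  1.6000e-01
  4.8492e+02 -2.8096e+02  6.7670e+01]
pos [ 484.9 -281.    67.7] yaw -66.51 zdown [ 0.002 -0.001 -1.   ] units [0.001 0.001 0.009] turn 0.0 F [-2.8  0.9 10.2] open 28.5 t 21.35 j7 -16.0
```

View pics/end.png

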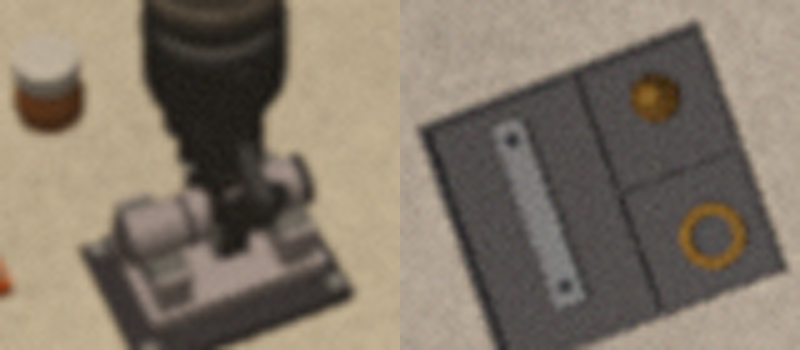

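The bar lies flat and lengthwise in the long compartment, both bystander parts undisturbed; the barrel sits in both jaws. I'll relieve the remaining 2 N lateral load with a tiny trim.

send_rows(steps=[-0.006,-0.008,0.005,0,0,0,0,0,0,0,0,0,0,0,0,0,0,0,0,0,0,0,0,0])

```text
time: 21.9
tool_pos: [484.9, -280.9, 67.6]
tcp_rot: [[0.917, 0.399, 0.003], [0.399, -0.917, -0.002], [0.002, 0.003, -1.0]]
ft_force: [-1.0, 0.7, 10.8]
opening: 0.335
```

Run:
```python
from h import *
F=[];th=np.deg2rad(23.4)
Z=[]
for i in range(6):
    c=cam('side'); o=get_obs(); F.append(list(o['ft_force'])+list(o['moment'])+list(o['tool_pos']))
    P=cloud(c).reshape(-1,3);P=P[np.isfinite(P[:,0])]
    l=(P[:,:2]-[485.2,-281.8])@np.array([[np.cos(th),-np.sin(th)],[np.sin(th),np.cos(th)]])
    k=(abs(l[:,0])<48)&(l[:,1]>-33)&(l[:,1]<-24)&(P[:,2]>22)&(P[:,2]<44); Z.append(np.median(P[k,2]))
f=np.mean(F,0); print(f.round(2),'along',f[0]*np.cos(th)+f[1]*np.sin(th),'across',-f[0]*np.sin(th)+f[1]*np.cos(th),'sunk',39.54-np.mean(Z))
```

```text
[-1.4300e+00  1.1200e+00  1.0810e+01  2.3000e-01  1.8000e-01  1.7000e-01
  4.8491e+02 -2.8091e+02  6.7560e+01] along -0.8735554604203128 across 1.5936470430287377 sunk 4.684918017189872
```

Sunk about 4.7 mm with about 12.5 N on the V; lateral forces are small. Hand in.

```bash
python3 -c "
from h import *
print(close_job())"
```

```text
the job is handed in; nothing more can be done
None
```

I laid the clamp bar in the tray, seated the barrel in the V-block and handed in at about 22 s, still holding the barrel pressed at roughly half travel.

- **Bar:** the last top view shows it flat and lengthwise in the tray's long compartment, released, with the ring and nozzle still in their compartments. My fit of its exact position picked up tray-wall noise, so that check rests on the picture.
- **Barrel:** the last side view shows it lying in both jaws. The first contact was about 1 mm off centre and bore on one side, so I shifted it before pressing down.
- **Press depth:** the estimates differ slightly. The side camera gives 4.7 mm and the arm's height about 4.6 mm. Force gives about 5 mm: 10.8 N read plus the barrel's weight, so about 12.5 N. All are well short of the 10 mm stop.
- **Bearing on both sides:** about 1.6 N of sideways force across the groove remained against that 12.5 N. I take this as both slopes carrying load, but I could not measure each slope separately.

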